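Third hand at the microscope lamp port

TASK

Pick up the black finned lamp unit from the bench and, keeping it upright, bring its round nose squarely into the sprung steel collar of the lamp port on the cream illuminator module, then press it in gently against the spring with a steady push of about 10 newtons (at least 5, at most 15), never ramming it. Finish like that: the program ends while the gripper still holds the lamp up in the port with this push, so that a colleague can tighten the clamp screw. Leave the bottle, the objective, the slide box and the screwdriver where they are.

Things in the scene. Friction and masses are not known exactly. Their poses are not given: they have to be found in the camera images.
- lamp_center (a point): Centre of the loose lamp unit, on its nose axis, 46 mm above its underside (and the bench at the start): grasp here from above, across own y. Black upright housing 80 mm long (own x), 46 mm wide (own y, flat sides), 78 mm high (own z), 0.34 to 0.55 kg. At its -x end a black finned heat sink, 44 mm wide, reaches to 76 mm behind this point.
- lamp_flange (a point): Centre of the front face of the lamp's flange, 46 mm ahead (lamp +x) of lamp_center on the nose axis. The flange is an aluminium disc 52 mm in diameter, 6 mm thick; from its face the round nose, 27 mm in diameter, sticks out 14 mm farther along +x. Axes as the lamp's.
- lamp: The lamp unit itself, origin at the middle of the housing's underside, 46 mm straight below lamp_center; x towards the nose, z up.
- module: Cream illuminator module, fixed: housing 260 mm long, 120 mm wide, top 203 mm high. Origin on the bench below the middle of its port face; x points level from the port into the housing (the direction to press), z up. The port sticks out to -x, axis 130 mm high: fixed aluminium ring 66 mm across, 12 mm deep, the sprung collar in it, on top a black-knobbed clamp screw up to 194 mm.
- collar_face (a point): The sprung steel collar of the lamp port: a tube of 54 mm outer and 36 mm inner diameter, 20 mm proud of the port ring when free. The lamp's nose goes inside it (4.5 mm play all round) and the lamp's flange presses on its rim. This point is the centre of its outer rim and moves with it; axes as the module's.
- port (a point): Fixed point: the centre of the collar's outer rim when the collar is free (not pressed), 32 mm in front of the port face and 130 mm above the bench; axes as the module's, x is the direction to press.
- collar (a joint): How far the collar is pushed in, 0 (free) to 0.016 m (end stop). The spring pushes back with 2 N plus 1 N per mm: 5 N at 3 mm, 10 N at 8 mm, 15 N at 13 mm.
- bottle: Bystander: clear bottle with a white cap, 56 mm diameter, 130 mm high, upright; origin at the centre of its underside.
- objective: Bystander: steel microscope objective, 34 mm diameter, 58 mm high, standing upright; origin at the centre of its underside.
- slidebox: Bystander: grey flat slide box, 85 x 110 x 30 mm; origin at the centre of its underside.
- driver: Bystander: screwdriver about 170 mm long lying on the bench near the robot's base, on its left; origin under its middle.
Things that resemble listed ones, but are neither listed nor needed, are in the scene too. What is shaped like the lamp but orange is not meant.

How it is judged:
By the outcome, as a careful person would: the job done as asked, in the order asked, and still so for the second after the job is handed in, while the arm keeps its last pose, push and grip.
It also fails if it takes over 32 s, if anything falls off the work surface, if the arm or the gripper's body presses on something with over 40 N, if the wrist force passes 120 N, or if a joint passes its speed limit or range.

ROBOT

A 7-joint arm with a two-finger parallel gripper is mounted at the origin on the work surface. World frame = base frame: x ahead of the robot, y to its left, z up, the work surface at z = 0. Lengths are in m, angles in rad, forces in N, time in s.
With the tool pointing down it reaches from about 0.375 to 0.925 m from the base axis. Payload 3.1 kg.
Tool frame: the origin (TCP) lies between the finger pads; the fingertips stand 19 mm ahead of it and the grasp point (between the pads) is the TCP; z points along the fingers, y is the direction in which the jaws open and shut (so a half turn about z gives the same grasp; the last joint's range is limited). The gripper opens to 85 mm and grips with 20 to 120 N. Pads are 22 mm wide; open, the fingers measure 114 mm over their backs; the gripper's body (76 mm by 85 mm) begins 54 mm behind the grasp point. The pads swing forward as they close: fully open they stand 13 mm farther back than shut.
Start: joints at [1.097, 0.383, 0.044, 1.598, -0.018, 1.161, -0.05], TCP at [0.239, -0.605, 0.219] pointing down, gripper open.
Joint ranges: [-2.61, 2.61], [-0.41, 2.15], [-1.48, 1.57], [0, 2.5], [-1.57, 4.71], [0.05, 1.97], [-2.85, 2.85]. Speed limits (rad/s): [2.79, 2.79, 3.14, 3.14, 3.14, 3.14, 3.14].

INTERFACE

Orientations are given as a unit quaternion [x, y, z, w].
In Python, from bench import move_ptp, movel, move_j, move_gripper, pause, inverse_kinematics, read_camera, camera_params, MotionError, sign_off, look_for, tip_of, read_time_s, read_qpos, read_joint_vel, read_effort, read_eef_pos, read_tcp_rot, read_ft_force, read_ft_torque, read_finger_gap gives the robot as it stands. Calls block until the motion is done:
- move_ptp(position, orientation): joint-space move of the TCP to a pose.
- movel(position, orientation=None, speed=0.15): straight line of the TCP; orientation=None keeps the orientation; speed is the mean speed in m/s.
- move_j(angles): joint-space move.
- move_gripper(opening, effort=None): finger opening in m; effort is the grip in N (None keeps the last); returns when the fingers have stopped.
- pause(seconds).
- inverse_kinematics(position, orientation): joint angles nearest the present ones, or None.
- read_camera(name): name is "scene" or "side" or "wrist"; returns the picture (384x512x3 uint8, red, green, blue); there is no depth.
- camera_params(name): a dict with "K" (3x3 intrinsics, pixels), "dist_coeffs" ([k1, k2, p1, p2, k3] as OpenCV has them; the pictures are not rectified), "camera_from_world" (4x4, takes a point from world to camera coordinates). Camera axes: x right, y down, z forward; pixel columns grow to the right and rows downward; lengths in m; the calibration is good to about 2 mm. A picture is of the moment at which its call begins: read the wrist's pose just before it. camera_params takes no time and is no camera call; for the wrist camera it gives the pose at the moment of the call.
A pose or a line that the arm cannot do raises MotionError and nothing moves.
- sign_off(): hands the job in, once; it reports no verdict.
Trained networks look in the newest picture that a camera, given by its name, has taken for a name from the list of things; names that differ only in an ending like _2 or _b are one class to them, and where a whole thing is asked for, a point or a joint stands for the part that bears it (a point fixed in the world has none). Each returns a list of dicts, best first, with "confidence" (0 to 1); they miss things now and then, are a little off and sometimes report something else, mostly with a low value. They report only what shows in the picture. A call takes as long as a camera call. They do not tell look-alikes from the thing itself.
- look_for(camera, name): "at" ([column, row] in pixels, amid what is visible of it).
- tip_of(camera, name): "at" ([column, row] in pixels: a listed point, or the origin of a listed thing).
Readings, each from a call of its own:
- read_time_s(): time.
- read_qpos(): joint angles.
- read_joint_vel(): joint speeds.
- read_effort(): joint torques, N m.
- read_eef_pos(): TCP position.
- read_tcp_rot(): TCP orientation.
- read_ft_force(): force on the tool from outside, world axes, zero at the start.
- read_ft_torque(): the same for the moment, N m.
- read_finger_gap(): finger opening in m.
Only numpy, scipy, OpenCV 4.12 (cv2) and the standard library are available. Lean on these libraries where they do the work, as an engineer would, in place of code of your own. Each camera call takes 0.05 s, during which the arm holds its last target. There are 200 camera calls.

## Working session

There is one attempt and no reset: what is moved stays moved. The work goes in short steps, each a Python script; the robot and the scene stay as the last script left them, time stands still between calls to the robot, and variables do not carry over. Pictures are saved under pics/ and viewed, about 8 in all and at most 12, crops included, and the job is handed in when it is done.

```bash
ls; mkdir -p pics
python3 - <<'E'
from bench import *
import cv2, numpy as np
for c in ["scene","side"]:
    im=read_camera(c); cv2.imwrite(f"pics/{c}0.png",im[:,:,::-1])
    p=camera_params(c); print(c,p["K"],p["dist_coeffs"],np.round(p["camera_from_world"],4).tolist())
    for n in ["lamp_center","lamp_flange","lamp","module","collar_face"]:
        print(n,[(np.round(d["at"],1).tolist(),round(d["confidence"],2)) for d in tip_of(c,n)])
print(read_time_s(),read_qpos(),read_eef_pos(),read_tcp_rot(),read_finger_gap(),read_ft_force())
a=cv2.imread("pics/scene0.png");b=cv2.imread("pics/side0.png")
E
```

```text
pics
scene [[496.61608166   0.         255.59289801]
 [  0.         496.61608166 185.0939855 ]
 [  0.           0.           1.        ]] [-0.22179739  0.          0.          0.          0.        ] [[0.8842, 0.4666, -0.0223, -0.4251], [0.2698, -0.5489, -0.7911, -0.1138], [-0.3814, 0.6935, -0.6112, 1.7468], [0.0, 0.0, 0.0, 1.0]]
lamp_center [([266.0, 300.5], 0.96), ([264.7, 223.1], 0.66), ([276.3, 155.1], 0.66), ([205.6, 208.0], 0.62)]
lamp_flange [([245.2, 305.0], 0.72), ([203.8, 221.0], 0.67), ([272.7, 213.5], 0.65), ([279.1, 180.3], 0.5)]
lamp [([204.1, 222.4], 0.89), ([259.9, 314.6], 0.87), ([262.4, 235.4], 0.67)]
module [([279.6, 177.9], 0.84), ([152.1, 283.7], 0.69)]
collar_face [([278.1, 153.1], 0.81)]
side [[414.76707358   0.         261.96999044]
 [  0.         414.76707358 194.75909646]
 [  0.           0.           1.        ]] [-0.14228733  0.          0.          0.          0.        ] [[-0.9229, -0.385, -0.0048, 0.4632], [-0.2752, 0.6683, -0.6911, 0.2764], [0.2693, -0.6365, -0.7227, 1.1594], [0.0, 0.0, 0.0, 1.0]]
lamp_center [([246.2, 132.5], 0.96), ([301.8, 189.9], 0.65), ([245.1, 189.2], 0.26)]
lamp_flange [([242.4, 188.4], 0.87), ([258.8, 135.3], 0.81), ([302.5, 182.5], 0.55)]
lamp [([257.2, 192.9], 0.88), ([307.7, 200.9], 0.84)]
module [([241.6, 250.6], 0.56)]
collar_face []
0.6 [ 1.09721971  0.38282881  0.04388879  1.59787694 -0.01791339  1.16121457
 -0.0498741 ] [ 0.23858463 -0.60464592  0.21882577] [9.82393632e-01 1.86822780e-01 2.80356726e-05 2.63124326e-05] 0.08573747552344471 [-0.46267202  0.80674478  0.32437612]
```

View images.

Run:
```python
import cv2,numpy as np
a=cv2.imread("pics/scene0.png");b=cv2.imread("pics/side0.png")
cv2.imwrite("pics/s_crop.png",cv2.resize(a[60:360,90:490],None,fx=2,fy=2,interpolation=cv2.INTER_CUBIC))
cv2.imwrite("pics/d_big.png",cv2.resize(b,None,fx=1.5625,fy=1.5625,interpolation=cv2.INTER_CUBIC))
```

```text
(no output)
```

View pics/s_crop.png

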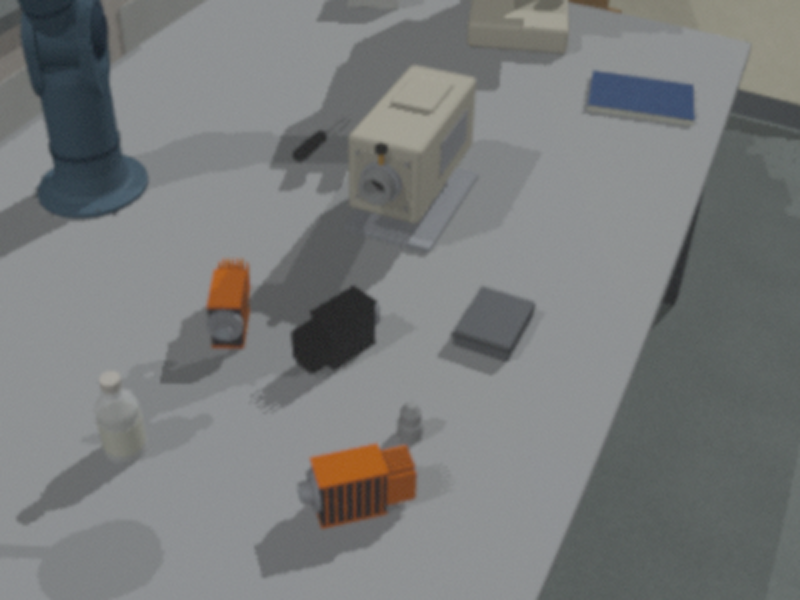

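View pics/d_big.png

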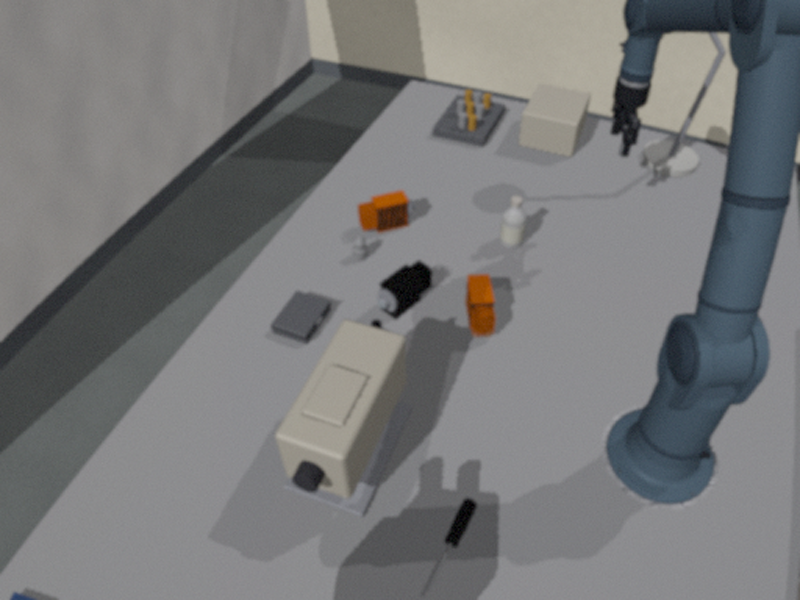

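```bash
cat > h.py <<'E'
from bench import *
import cv2, numpy as np
from scipy.spatial.transform import Rotation as R
from scipy.optimize import least_squares
def ray(p,uv):
    T=np.array(p["camera_from_world"]);K=np.array(p["K"]);d=np.array(p["dist_coeffs"])
    n=cv2.undistortPoints(np.array([[uv]],float),K,d)[0,0]
    return -T[:3,:3].T@T[:3,3], T[:3,:3].T@np.array([n[0],n[1],1])
def onz(p,uv,z):
    o,v=ray(p,uv); return o+v*(z-o[2])/v[2]
def proj(p,X):
    T=np.array(p["camera_from_world"])
    X=np.atleast_2d(X).astype(float)
    return cv2.projectPoints(X,cv2.Rodrigues(T[:3,:3])[0],T[:3,3],np.array(p["K"]),np.array(p["dist_coeffs"]))[0][:,0]
def down(yaw): # tool z down; tool x along yaw
    c,s=np.cos(yaw),np.sin(yaw)
    return R.from_matrix(np.array([[c,s,0],[s,-c,0],[0,0,-1]])).as_quat()
E
python3 - <<'E'
from h import *
s=camera_params("scene");d=camera_params("side");w=camera_params("wrist")
np.set_printoptions(precision=4,suppress=True)
print("lamp",onz(s,[262.4,235.4],0),onz(d,[257.2,192.9],0))
print("center",onz(s,[264.7,223.1],.046)); print("flange",onz(s,[272.7,213.5],.046),onz(d,[242.4,188.4],.046))
print("collar",onz(s,[278.1,153.1],.13),"module",onz(s,[279.6,177.9],0))
# module top corners, scene crop px/2+(90,60); side px/1.5625
print("top scene",[onz(s,[90+x/2,60+y/2],.203) for x,y in [(351,130),(432,150),(475,78),(412,68)]])
print("top side",[onz(d,[x/1.5625,y/1.5625],.203) for x,y in [(346,323),(407,335),(343,447),(281,432)]])
print("bystanders: box",onz(s,[90+247,60+160],.015),"obj",onz(s,[90+205,60+218],0),"bottle",onz(s,[90+61,60+228],0),"orange",onz(s,[205,220],0),onz(s,[262,314],0))
T=w["camera_from_world"];Rt=R.from_quat(read_tcp_rot()).as_matrix()
print("cam in tool",Rt.T@(-T[:3,:3].T@T[:3,3]-read_eef_pos()),"\n",Rt.T@T[:3,:3].T, w["K"][0,0])
E
```

```text
lamp [ 0.5944 -0.174  -0.    ] [ 0.5942 -0.1784  0.    ]
center [ 0.6002 -0.1701  0.046 ]
flange [ 0.6021 -0.124   0.046 ] [ 0.6301 -0.1382  0.046 ]
collar [0.5371 0.0449 0.13  ] module [0.5208 0.0913 0.    ]
top scene [array([0.4844, 0.0665, 0.203 ]), array([0.6157, 0.0676, 0.203 ]), array([0.5915, 0.3048, 0.203 ]), array([0.4845, 0.2913, 0.203 ])]
top side [array([0.5837, 0.085 , 0.203 ]), array([0.4758, 0.0701, 0.203 ]), array([0.4783, 0.3076, 0.203 ]), array([0.576, 0.321, 0.203])]
bystanders: box [ 0.7654 -0.0359  0.015 ] obj [ 0.7431 -0.2789 -0.    ] bottle [ 0.4291 -0.4784  0.    ] orange [ 0.4133 -0.1912  0.    ] [ 0.7201 -0.4203  0.    ]
cam in tool [ 0.0801  0.0008 -0.1548] 
 [[-0.0004 -0.9504 -0.311 ]
 [ 1.     -0.0004  0.    ]
 [-0.0001 -0.311   0.9504]] 334.98377588886984
```

Run:
```python
from h import *
np.set_printoptions(precision=3,suppress=True)
for n,p,y in [("look",[.595,-.175,.3],65),("grasp",[.595,-.175,.05],65),("pre",[.53,-.1,.17],90),("fin",[.535,-.0,.13],90),("fin",[.535,-.0,.13],97)]:
    for a in (0,180): print(n,a,inverse_kinematics(p,down(np.radians(y+a))))
```

```text
look 0 [ 0.507  0.294 -0.355  1.561  0.104  1.306 -0.297]
look 180 [ 1.101  0.559 -1.241  1.534  0.531  1.43   2.537]
grasp 0 [ 0.528  0.555 -0.389  1.773  0.265  0.866 -0.418]
grasp 180 [ 1.09   0.965 -1.253  1.747  0.988  1.21   2.257]
pre 0 [ 0.551  0.268 -0.501  1.891  0.15   1.019 -0.014]
pre 180 [-0.94   0.63   1.388  1.952 -0.685  1.159 -2.421]
fin 0 [ 0.433  0.328 -0.586  1.93   0.222  0.947 -0.259]
fin 180 [-1.107  0.731  1.381  1.994 -0.808  1.137 -2.516]
fin 0 [ 0.44   0.33  -0.594  1.93   0.225  0.948 -0.14 ]
fin 180 [-1.107  0.731  1.381  1.994 -0.808  1.137 -2.394]
```

Run:
```python
from h import *
np.set_printoptions(precision=3,suppress=True)
q=down(np.radians(90))
move_ptp([.55,.05,.40],q)
pause(.2)
p=camera_params("wrist");np.save("p1.npy",p,allow_pickle=True)
im=read_camera("wrist");cv2.imwrite("pics/w1.png",im[:,:,::-1])
cv2.imwrite("pics/w1b.png",cv2.resize(im[:,:,::-1],None,fx=1.5625,fy=1.5625,interpolation=cv2.INTER_CUBIC))
for n,z in [("lamp",0),("lamp_center",.046),("lamp_flange",.046),("module",0),("collar_face",.13)]:
    for t in tip_of("wrist",n): print(n,np.array(t["at"]),round(t["confidence"],2),onz(p,t["at"],z))
print(read_time_s(),read_eef_pos())
```

```text
lamp [182.5 270.3] 0.69 [ 0.426 -0.212  0.   ]
lamp [333.7 354.7] 0.69 [ 0.725 -0.41   0.   ]
lamp [270.1 249.3] 0.62 [ 0.59  -0.169  0.   ]
lamp_center [274.3 263.5] 0.73 [ 0.595 -0.171  0.046]
lamp_center [180.3 283.8] 0.67 [ 0.431 -0.211  0.046]
lamp_center [338.4 373.9] 0.63 [ 0.723 -0.411  0.046]
lamp_flange [191.6 305.1] 0.86 [ 0.448 -0.255  0.046]
lamp_flange [280.9 243.2] 0.6 [ 0.605 -0.133  0.046]
collar_face [237.5 156.9] 0.7 [0.536 0.034 0.13 ]
3.7417 [0.55 0.05 0.4 ]
```

View pics/w1b.png

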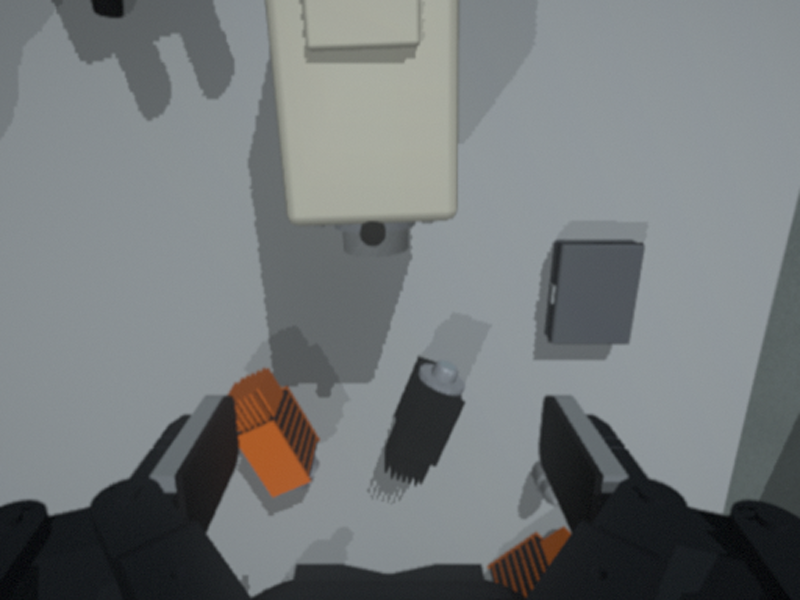

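The wrist view shows the three lamp shapes. Black is at (425,420), with its nose pointing up at (445,372). The orange ones are at (275,430) and (530,565). Only the black one fits the description. The module's port end is at (375,245), with the knob at (372,233). Next I'll measure the module edges in this image and look at the lamp from directly above.

Run:
```python
from h import *
np.set_printoptions(precision=4,suppress=True)
p=np.load("p1.npy",allow_pickle=True).item()
im=cv2.imread("pics/w1.png").astype(int)
m=((im[:,:,2]-im[:,:,0])>12)&(im[:,:,1]>110)
def fit(pts,z=.203):
    P=np.array([onz(p,q,z)[:2] for q in pts],np.float32)
    vx,vy,x,y=cv2.fitLine(P,cv2.DIST_HUBER,0,.001,.001).ravel(); return np.array([x,y]),np.array([vx,vy]),P
L,Rr=[],[]
for r in range(45,125):
    c=np.where(m[r,160:310])[0]+160; L.append((c[0]-.5,r)); Rr.append((c[-1]+.5,r))
F=[(c,np.where(m[60:170,c])[0][-1]+60.5) for c in range(196,282)]
for n,pts in (("L",L),("R",Rr),("F",F)):
    o,v,P=fit(pts); print(n,o,v,np.degrees(np.arctan2(v[1],v[0]))%180,P[0],P[-1])
# lamp close look
a=np.radians(72);q=down(a);d=np.array([np.cos(a),np.sin(a),0])
move_ptp(np.array([.594,-.172,.25])-.04*d,q);pause(.2)
p=camera_params("wrist");np.save("p2.npy",p,allow_pickle=True)
im=read_camera("wrist");cv2.imwrite("pics/w2.png",im[:,:,::-1])
for n,z in [("lamp_center",.046),("lamp_flange",.046)]:
    for t in tip_of("wrist",n): print(n,np.array(t["at"]),round(t["confidence"],2),onz(p,t["at"],z))
print(read_time_s())
```

```text
Traceback (most recent call last):
IndexError: index 0 is out of bounds for axis 0 with size 0
```

Run:
```python
from h import *
im=cv2.imread("pics/w1.png").astype(int)
print(im[90,[100,165,172,180,190,240,280,290,300,330]].tolist()); print(im[45,[100,165,172,180,190,240,280,290,300,330]].tolist()); print(im[130:150:3,240].tolist())
```

```text
[[147, 144, 137], [107, 106, 102], [109, 107, 102], [128, 137, 134], [156, 168, 166], [161, 172, 170], [161, 172, 170], [142, 152, 149], [156, 153, 146], [155, 151, 145]]
[[101, 99, 94], [149, 146, 139], [106, 103, 99], [153, 163, 162], [156, 167, 165], [160, 171, 168], [160, 171, 168], [139, 150, 147], [137, 134, 128], [141, 139, 131]]
[[159, 170, 166], [157, 169, 166], [156, 167, 165], [129, 138, 135], [61, 63, 61], [50, 51, 49], [50, 52, 50]]
```

Using R−B > 0 separates cream from the bluish bench.

Run:
```python
from h import *
np.set_printoptions(precision=4,suppress=True)
p=np.load("p1.npy",allow_pickle=True).item()
im=cv2.imread("pics/w1.png").astype(int)
m=((im[:,:,2]-im[:,:,0])>1)&(im[:,:,1]>110)
def fit(pts,z=.203):
    P=np.array([onz(p,q,z)[:2] for q in pts],np.float32)
    vx,vy,x,y=cv2.fitLine(P,cv2.DIST_HUBER,0,.001,.001).ravel(); return np.array([x,y]),np.array([vx,vy]),P
L,Rr=[],[]
for r in range(45,125):
    c=np.where(m[r,160:310])[0]+160; L.append((c[0]-.5,r)); Rr.append((c[-1]+.5,r))
F=[(c,np.where(m[60:170,c])[0][-1]+60.5) for c in range(196,282)]
for n,pts in (("L",L),("R",Rr),("F",F)):
    o,v,P=fit(pts); print(n,o,v,np.degrees(np.arctan2(v[1],v[0]))%180,P[0],P[-1])
# lamp close look
a=np.radians(72);q=down(a);d=np.array([np.cos(a),np.sin(a),0])
move_ptp(np.array([.594,-.172,.25])-.04*d,q);pause(.2)
p=camera_params("wrist");np.save("p2.npy",p,allow_pickle=True)
im=read_camera("wrist");cv2.imwrite("pics/w2.png",im[:,:,::-1])
for n,z in [("lamp_center",.046),("lamp_flange",.046)]:
    for t in tip_of("wrist",n): print(n,np.array(t["at"]),round(t["confidence"],2),onz(p,t["at"],z))
print(read_time_s())
```

```text
L [0.48   0.1359] [ 0.0312 -0.9995] 91.78938 [0.4796 0.1602] [0.4813 0.0853]
R [0.5948 0.1207] [ 0.0415 -0.9991] 92.37582 [0.5932 0.1601] [0.5963 0.0851]
F [0.547  0.0675] [0.9996 0.0296] 1.6952312 [0.4953 0.066 ] [0.5849 0.068 ]
lamp_center [116.6 197.3] 0.97 [ 0.4274 -0.2073  0.046 ]
lamp_center [244.6 123.1] 0.64 [ 0.5913 -0.1725  0.046 ]
lamp_center [413.8 282.2] 0.62 [ 0.7299 -0.4214  0.046 ]
lamp_flange [147.2 224.4] 0.89 [ 0.447  -0.2489  0.046 ]
lamp_flange [246.   73.3] 0.76 [ 0.608  -0.1257  0.046 ]
5.25
```

View pics/w2.png

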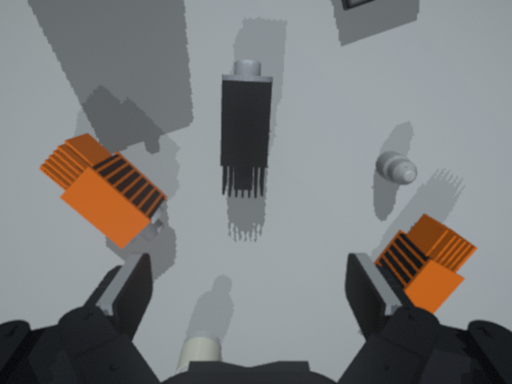

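The black lamp is at (246,122), nose up at (247,68), and its sides are nearly vertical in the picture. I'll fit its edges now.

Run:
```python
from h import *
np.set_printoptions(precision=4,suppress=True)
p=np.load("p2.npy",allow_pickle=True).item()
g=cv2.GaussianBlur(cv2.imread("pics/w2.png",0),(3,3),0).astype(int)
mid=[]
for n,rng,first in (("L",range(205,240),1),("R",range(255,290),0)):
    pts=[]
    for r in range(90,158):
        gr=np.diff(g[r,rng.start:rng.stop]); c=rng.start+.5+(np.argmin(gr) if first else np.argmax(gr)); pts.append((c,r))
    P=np.array([onz(p,q,.078)[:2] for q in pts],np.float32)
    vx,vy,x,y=cv2.fitLine(P,cv2.DIST_HUBER,0,.001,.001).ravel()
    s=np.sign(vy); print(n,x,y,np.degrees(np.arctan2(vy*s,vx*s))); mid.append((x,y))
col=g[60:200,246]; d=np.diff(col); print("rows",[(60+i,d[i]) for i in np.where(abs(d)>12)[0]])
for r in (76,77,78,79,80,81,82,83,164,165,166,167,168): print(r,g[r,246],onz(p,[246,r],.078)[:2])
p1=np.load("p1.npy",allow_pickle=True).item(); print("knob",onz(p1,[238.1,149.1],.194))
for x,y in ((348,254),(406,254),(375,256)): print("collar",onz(p1,[x/1.5625,y/1.5625],.13))
```

```text
L 0.5699422 -0.16351987 70.66436
R 0.61523855 -0.17694806 69.81858
rows [(np.int64(79), np.int64(-17)), (np.int64(80), np.int64(-35)), (np.int64(81), np.int64(-30)), (np.int64(188), np.int64(16)), (np.int64(189), np.int64(25)), (np.int64(190), np.int64(18))]
76 140 [ 0.6072 -0.1285]
77 139 [ 0.607  -0.1293]
78 139 [ 0.6067 -0.1302]
79 137 [ 0.6064 -0.131 ]
80 120 [ 0.6062 -0.1318]
81 85 [ 0.6059 -0.1327]
82 55 [ 0.6056 -0.1335]
83 45 [ 0.6053 -0.1343]
164 41 [ 0.5815 -0.2079]
165 40 [ 0.5812 -0.2089]
166 40 [ 0.5809 -0.2099]
167 40 [ 0.5806 -0.2109]
168 40 [ 0.5802 -0.2119]
knob [0.5394 0.0572 0.194 ]
collar [0.5171 0.0269 0.13  ]
collar [0.5653 0.0268 0.13  ]
collar [0.5396 0.0252 0.13  ]
```

Run:
```python
from h import *
np.set_printoptions(precision=4,suppress=True)
q=down(np.radians(70.2)); c=[.5925,-.170]
move_ptp([*c,.14],q); print(read_ft_force())
movel([*c,.046],speed=.12); print(read_eef_pos(),read_ft_force())
move_gripper(.04,60); print("gap",read_finger_gap(),read_eef_pos(),read_ft_force(),read_ft_torque())
movel([*c,.13],speed=.1); pause(.2); print("gap",read_finger_gap(),read_eef_pos(),read_ft_force(),read_ft_torque())
a=np.radians(92.0);d=np.array([np.cos(a),np.sin(a),0]);port=np.array([.5405,.032,.13])
move_ptp(port-d*.095,down(a)); pause(.3); print(read_eef_pos(),read_tcp_rot(),read_ft_force(),read_time_s())
for cam in("scene","side","wrist"):
    p=camera_params(cam);im=read_camera(cam);cv2.imwrite(f"pics/{cam}3.png",im[:,:,::-1]);np.save(f"{cam}3.npy",p,allow_pickle=True)
a=cv2.imread("pics/scene3.png")[100:220,200:360]; cv2.imwrite("pics/c3.png",np.hstack([cv2.resize(a,(533,400),interpolation=cv2.INTER_CUBIC)]))
```

```text
[-0.7226 -0.2968 -0.0199]
[ 0.5935 -0.1701  0.047 ] [ 0.4719 -0.623  -0.8083]
gap 0.04452842094376934 [ 0.593  -0.17    0.0471] [-2.0837  0.858   5.0905] [0.0903 0.3523 0.0055]
gap 0.04469025314278679 [ 0.5918 -0.1698  0.129 ] [-0.4241  0.2974 -4.4628] [ 0.0161 -0.0574  0.0271]
[ 0.5442 -0.0643  0.13  ] [0.6955 0.7185 0.     0.0002] [-0.4239  0.349  -4.2637] 9.2167
```

View pics/c3.png

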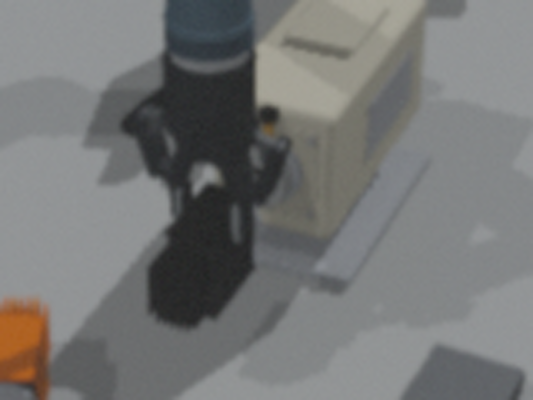

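View pics/wrist3.png

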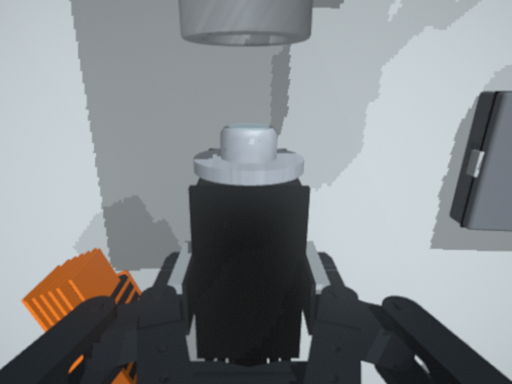

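The wrist view shows the nose at (248,145), flange edges at columns 194 and 304, and the collar rim above at columns 180–312. They're nearly in line. I'll back-project them to get the lateral offset and yaw.

Run:
```python
from h import *
np.set_printoptions(precision=4,suppress=True)
p=np.load("wrist3.npy",allow_pickle=True).item()
a=np.radians(92.0);d=np.array([np.cos(a),np.sin(a)]);n=np.array([-d[1],d[0]]);tcp=np.array([.5442,-.0643])
g=cv2.GaussianBlur(cv2.imread("pics/wrist3.png",0),(3,3),0).astype(float)
def edge(r,lo,hi):
    gr=np.abs(np.diff(g[r,lo:hi])); gr[gr<gr.max()*.4]=0; return lo+.5+np.average(np.arange(len(gr)),weights=gr)
def show(n_,r,l,h,z):
    A,B=[onz(p,[edge(r,*w),r],z)[:2]-tcp for w in(l,h)]
    print(n_,r,"left",A@d,A@n,"right",B@d,B@n,"mid lat mm",1e3*(A+B)@n/2,"width",1e3*(A-B)@n)
for r in (8,16,24,32): show("collar",r,(165,195),(300,325),.13)
for r in (135,142,148): show("nose",r,(210,232),(264,288),.13)
for r in (162,166,170): show("flange",r,(180,205),(295,315),.13)
for r in (195,210,225,240): show("housing",r,(178,205),(295,320),.162)
```

```text
collar 8 left 0.10749564880524273 0.02807245127192694 right 0.10740211246661234 -0.026647506115669274 mid lat mm 0.7124725781288321 width 54.71995738759622
collar 16 left 0.10458930275110317 0.02815796623826854 right 0.10449535232276862 -0.026654790929460506 mid lat mm 0.7515876544040176 width 54.812757167729046
collar 24 left 0.10163948838070498 0.028068353538768794 right 0.10154470908233777 -0.026641007943162046 mid lat mm 0.7136727978033709 width 54.70936148193084
collar 32 left 0.0986443861042457 0.028151940834868112 right 0.09854929277461673 -0.026625288557531428 mid lat mm 0.763326138668342 width 54.77722939239954
nose 135 left 0.05571353175302842 0.012062262679103033 right 0.055661626725849615 -0.014022819974869673 mid lat mm -0.9802786478833194 width 26.08508265397271
nose 142 left 0.05247561446658697 0.012578480972826944 right 0.05242323916283226 -0.013970022891003978 mid lat mm -0.6957709590885168 width 26.54850386383092
nose 148 left 0.049661836328159556 0.010634392710401761 right 0.04960142816976552 -0.01805797877324444 mid lat mm -3.71179303142134 width 28.69237148364620
[... 426 characters left out ...]
078 mid lat mm -0.5337587374962461 width 52.353670057535666
housing 195 left 0.037510823502741965 0.0226839105373176 right 0.03741895866935277 -0.024058572927213962 mid lat mm -0.6873311949481804 width 46.74248346453156
housing 210 left 0.03128057446465482 0.02270240167133834 right 0.03118889513325937 -0.024004604725549723 mid lat mm -0.6511015271056926 width 46.70700639688806
housing 225 left 0.02486432437057965 0.022835560287184257 right 0.02477243794651652 -0.023947312802728448 mid lat mm -0.5558762577720952 width 46.7828730899127
housing 240 left 0.01825544499445629 0.02294020854050092 right 0.018163297290271045 -0.023890504697612475 mid lat mm -0.4751480785557782 width 46.83071323811339
```

Collar axis is parallel to my 92° heading. The lamp sits about 1.4 mm to its right, yawed about −0.5° in the grip and 1 mm low. I'll correct that, insert slowly and watch the force.

```bash
cat > push.py <<'E'
from h import *
np.set_printoptions(precision=4,suppress=True)
a=np.radians(92.0);d=np.array([np.cos(a),np.sin(a),0]);n=np.array([-d[1],d[0],0])
start=np.array([.5438,-.0629,.131])+.0011*n; q=down(np.radians(92.4))
def f(k=4): return np.mean([read_ft_force() for _ in range(k)],0)
E
python3 - <<'E'
from push import *
movel(start,q,speed=.05); movel(start+.028*d,q,speed=.06); pause(.2); base=f(); np.save("base.npy",base); print("base",base,read_eef_pos(),read_time_s())
for s in (.034,.040,.044,.047,.049,.051,.053,.055):
    movel(start+s*d,q,speed=.03); F=f()-base; e=read_eef_pos()
    print(s,"adv",(e-start)@d,"z",e[2],"F",F,"push",-F@d,round(read_time_s(),2))
    if -F@d>4 or np.linalg.norm(F)>6: break
pause(.2);F=f()-base; print(-F@d,F,read_ft_torque(),read_finger_gap())
im=read_camera("wrist");cv2.imwrite("pics/w4.png",im[:,:,::-1])
E
```

```text
base [-0.2628  0.2924 -5.224 ] [ 0.5417 -0.0357  0.1309] 10.4333
0.034 adv 0.034557479352846365 z 0.13105409281173658 F [ 0.1933 -0.5877  0.1704] push 0.5941219680359011 10.78
0.04 adv 0.04052220697798314 z 0.13105344537486407 F [-0.1052 -0.319  -1.1084] push 0.31509329334823283 11.13
0.044 adv 0.044424465082553335 z 0.13100675167770404 F [-0.2731  0.0016 -0.523 ] push -0.011145257939423973 11.42
0.047 adv 0.04739403851641954 z 0.13099941227263504 F [ 0.4384 -0.1427 -0.8392] push 0.1579590437624348 11.67
0.049 adv 0.04918039425139598 z 0.13102490855502957 F [ 1.0159 -0.4678  0.0806] push 0.5029900251289928 11.92
0.051 adv 0.04975309642744458 z 0.13100059012880522 F [ 0.9548 -2.5182  0.3061] push 2.5499789465558425 12.17
0.053 adv 0.0517124399346286 z 0.1310176836504588 F [ 0.0842 -4.5558  1.012 ] push 4.555950016595146 12.42
5.617782657038686 [ 0.4127 -5.6068  0.4678] [-1.0447 -0.0769  0.0395] 0.044475862467058966
```

View pics/w4.png

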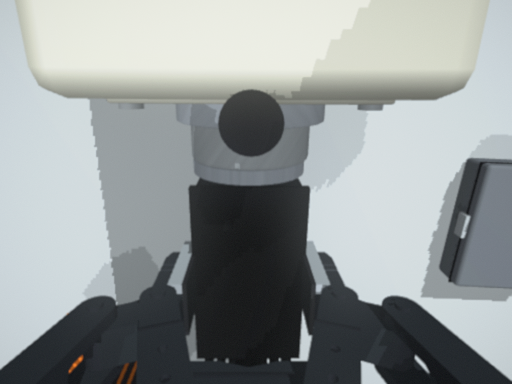

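The nose is inside, and the flange (columns 194–303) sits flush and centred on the collar rim (191–309). I'll press on to about 10 N.

Run:
```python
from push import *
base=np.load("base.npy"); s=.053
for _ in range(8):
    F=f(8)-base; P=-F@d; print(round(s,4),"adv",(read_eef_pos()-start)@d,"push",P,"F",F,round(read_time_s(),2))
    if P>9.3: break
    s+=min(.002,max(.0007,(10-P)*.0008)); movel(start+s*d,q,speed=.02); pause(.15)
for _ in range(3):
    pause(.4); F=f(8)-base; print("hold",-F@d,F,read_eef_pos(),read_ft_torque(),read_finger_gap(),round(read_time_s(),2))
im=read_camera("wrist");cv2.imwrite("pics/w5.png",im[:,:,::-1])
im=read_camera("scene");cv2.imwrite("pics/s5.png",im[:,:,::-1])
a=cv2.imread("pics/w5.png");b=cv2.imread("pics/s5.png")[80:330,120:453]
cv2.imwrite("pics/c5.png",np.hstack([cv2.resize(a,(400,300)),cv2.resize(b,(400,300))]))
```

```text
0.053 adv 0.052229683184246214 push 4.814159785494492 F [ 1.3161 -4.7711  0.352 ] 12.67
0.055 adv 0.05356668895447747 push 7.009056666979146 F [ 1.1264 -6.974   0.82  ] 13.07
0.057 adv 0.05463966838566414 push 7.852083044170174 F [ 0.2115 -7.8495  1.545 ] 13.47
0.0587 adv 0.05561503320710909 push 9.623871634930683 F [ 0.596  -9.6089  0.9768] 13.87
hold 8.946158877465427 [-0.2913 -8.9618  1.8799] [ 0.5407 -0.0074  0.1311] [-1.7499 -0.0386  0.099 ] 0.04484318117521496 14.27
hold 9.29241432616985 [ 0.2598 -9.289   1.3183] [ 0.5407 -0.0074  0.1311] [-1.7383 -0.0285  0.0692] 0.04483806238321383 14.67
hold 8.562558695288725 [ 0.2887 -8.5577  1.7156] [ 0.5407 -0.0074  0.1311] [-1.7395  0.0571  0.0822] 0.04460546154409895 15.07
```

View pics/c5.png

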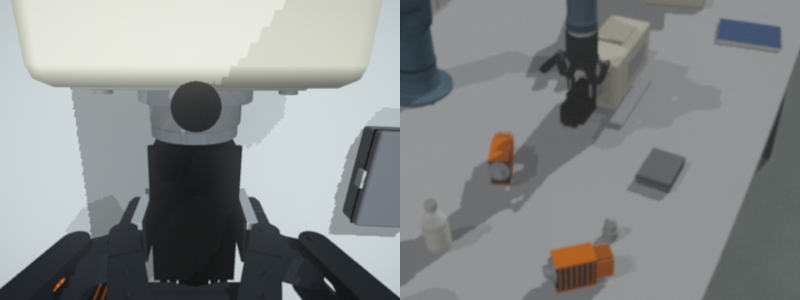

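The left panel shows the flange still flush and centred in the collar. The right panel shows the bystanders untouched. A small last nudge should bring the push from about 9 N to 10 N.

Run:
```python
from push import *
base=np.load("base.npy")
movel(start+.0604*d,q,speed=.02)
for _ in range(3):
    pause(.4); F=f(12)-base; print("hold",-F@d,F,"adv",(read_eef_pos()-start)@d,read_tcp_rot(),read_finger_gap(),round(read_time_s(),2))
P=-F@d
if 8<P<12: sign_off(); print("signed off")
```

```text
hold 9.47332350301125 [ 0.0054 -9.4789  1.326 ] adv 0.05659353102148613 [ 0.6929  0.721  -0.0018  0.0015] 0.04480718835740197 15.82
hold 9.373161766969783 [-0.0794 -9.3816  1.3774] adv 0.056597580585169775 [ 0.6929  0.721  -0.0018  0.0015] 0.04466308118445224 16.22
hold 9.606275898005379 [ 0.4932 -9.5949  2.7419] adv 0.056541545179522874 [ 0.6929  0.721  -0.0018  0.0015] 0.04485599016017223 16.62
the job is handed in; nothing more can be done
signed off
```

The black lamp is in the port and I handed the job in with the gripper still holding it there, pushing steadily at about 9.5 N. The robot's clock stood at 16.6 s.

I gripped the lamp across its flat sides, lifted it, and lined its nose up with the collar using one close wrist-camera look. I corrected about 1.4 mm sideways, 1 mm in height and 0.4° in yaw. Then I pressed in small slow steps while watching the force.

**Last checks:**
- **Push:** the last three readings were 9.5, 9.4 and 9.6 N. First contact came at about 49 mm of advance and the arm stopped at about 56.6 mm. That is roughly 7 to 7.5 mm of collar travel, so the spring figures also give about 9 to 9.5 N.
- **Fit and grip:** in the last wrist view, just before a final 1 mm nudge, the flange sat flush and centred on the collar. The tool is within about 0.3° of vertical, and the finger gap held at 44.8 mm.
- **Bystanders:** the bottle, objective and slide box look untouched in the last picture. I did not check the screwdriver at the end, but the arm never went down near it.

**Small disagreements:** the arm stops 3 to 4 mm short of its commanded position under load, so I went by the measured force. A vertical force of 1.3 to 2.7 N, differing from the reading before contact, showed during the push. I took it as sensor noise or slight friction in the collar.

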